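# Hang the washed tumblers on the draining pegs

### The job

Hang the two washed steel tumblers on the draining rack to drip dry, mouth-down over the slanted pegs: the tall tumbler on the long peg and the short tumbler on the short peg. Slide each one fully on, until the peg's tip meets the bottom inside, and let go so that it hangs still on its peg. Do not push the mug, the pepper mill or the spoon rest about or knock them over.

Things in the scene. Friction and masses are not known exactly. Their poses are not given: they have to be found in the camera images.
- tall_tumbler: tall tumbler: straight eight-sided steel cup, 140 mm long, 64 mm across flats (69 over corners), walls 3 mm, bottom 4 mm thick; about 180 g. It starts lying on a flat, two flats upright at its sides, its mouth roughly towards the robot. Origin on its axis at mid-length (32 mm above the worktop); x axis along the cup from the open mouth to the closed bottom, z up as it lies.
- short_tumbler: short tumbler: straight eight-sided steel cup, 95 mm long, 64 mm across flats (69 over corners), walls 3 mm, bottom 4 mm thick; about 140 g. It starts lying on a flat, two flats upright at its sides, its mouth roughly towards the robot. Origin on its axis at mid-length (32 mm above the worktop); x axis along the cup from the open mouth to the closed bottom, z up as it lies.
- tall_tumbler_bottom (a point): centre of the inner bottom of the tall tumbler, on its axis, 66 mm from its origin along its x. The tumbler is 136 mm deep and 58 mm wide inside
- short_tumbler_bottom (a point): centre of the inner bottom of the short tumbler, on its axis, 43.5 mm from its origin along its x. The tumbler is 91 mm deep and 58 mm wide inside
- long_peg: long draining peg, fixed: round steel rod 16 mm thick, 160 mm from root to round tip. Origin at the root, 75 mm above the worktop, on a post 16 x 20 mm; x axis along the peg from root to tip, away from the robot to its left and upward, 40 degrees above the horizontal; y horizontal. A collar 24 mm wide covers its first 6 mm. The other peg is parallel, 120 mm beside it; which one is left varies.
- short_peg: short draining peg, fixed: round steel rod 16 mm thick, 115 mm from root to round tip. Origin at the root, 75 mm above the worktop, on a post 16 x 20 mm; x axis along the peg from root to tip, away from the robot to its left and upward, 40 degrees above the horizontal; y horizontal. A collar 24 mm wide covers its first 6 mm. The other peg is parallel, 120 mm beside it; which one is left varies.
- long_peg_tip (a point): outermost point of the long peg's round tip, on its axis. With the tall tumbler fully on, the tumbler's mouth is 24 mm from the peg's root and its axis lies 21 mm below the peg's (its upper inner wall rests on the peg). Friction can hold it part-way, so it may need pushing home
- short_peg_tip (a point): outermost point of the short peg's round tip, on its axis. With the short tumbler fully on, the tumbler's mouth is 24 mm from the peg's root and its axis lies 21 mm below the peg's (its upper inner wall rests on the peg). Friction can hold it part-way, so it may need pushing home
- rack: the draining board that carries both pegs: fixed light wooden board 170 mm (x) by 220 mm (y), top 18 mm above the worktop, grooves on top. Origin on the worktop below the middle between the two peg roots; its x axis points the way the pegs lean; the board reaches from x = -35 to +135 mm. A tall fridge stands close on its right (-y) side
- mug: bystander: white mug with a handle, 92 x 127 x 95 mm, standing behind the rack; origin under its foot
- pepper_mill: bystander: turned wooden pepper mill, 58 mm wide, 150 mm tall, standing; origin at the centre of its underside
- spoon_rest: bystander: flat grey spoon rest, 76 x 124 x 18 mm, lying at the back between the mug and the pepper mill; origin at the centre of its underside
Mind the look-alikes: they are no part of the job. Leave any purple or turquoise look-alike of the short_tumbler alone.

How it is judged:
At the end, for the whole second after the job is handed in: The tall tumbler hangs on the long peg and the short tumbler on the short peg, each released and at rest on its peg: in line with it within 0.2 rad, with the centre of its inner bottom level with the peg's tip along the peg (no more than 10 mm beyond it, 8 mm short of it) and within 32 mm of it (x of tall_tumbler_bottom in the frame of long_peg between 0.152 and 0.17 m and distance between tall_tumbler_bottom and long_peg_tip below 0.032 m and x of tall_tumbler in the frame of long_peg below 0.14 m and angle between the x axis of tall_tumbler and the x axis of long_peg, either way round below 0.2 rad and linear speed of each of tall_tumbler, short_tumbler below 0.02 m/s and contact force between tall_tumbler and long_peg above 0.2 N and x of short_tumbler_bottom in the frame of short_peg between 0.107 and 0.125 m and distance between short_tumbler_bottom and short_peg_tip below 0.032 m and x of short_tumbler in the frame of short_peg below 0.095 m and angle between the x axis of short_tumbler and the x axis of short_peg, either way round below 0.2 rad and contact force between short_tumbler and short_peg above 0.2 N); the robot touches nothing.
It fails at once if the mug is pushed more than 30 mm or tipped over (distance of mug from where it was at the start of the episode above 0.03 m or angle between mug's own z axis and vertical above 0.5 rad).
It fails at once if the pepper mill is pushed more than 30 mm or tipped over (distance of pepper_mill from where it was at the start of the episode above 0.03 m or angle between pepper_mill's own z axis and vertical above 0.5 rad).
It fails at once if the spoon rest is pushed more than 30 mm or tipped over (distance of spoon_rest from where it was at the start of the episode above 0.03 m or angle between spoon_rest's own z axis and vertical above 0.5 rad).
It also fails if it takes over 72 s, if anything falls off the work surface, if the arm or the gripper's body presses on something with over 40 N, if the wrist force passes 120 N, or if a joint passes its speed limit or range.

### The arm

A 6-joint arm with a two-finger parallel gripper is mounted at the origin on a cart in front of the work surface, level with it; the furniture and walls round the work are solid. World frame = base frame: x ahead of the robot, y to its left, z up, the work surface at z = 0. Lengths are in m, angles in rad, forces in N, time in s.
With the tool pointing down it reaches from about 0.25 to 0.725 m from the base axis. Payload 4 kg.
Tool frame: the origin (TCP) lies on the centre line of the jaws, within the pads' length; the fingertips stand 17 mm ahead of it and the grasp point (between the pads) lies 2 mm behind it; z points along the fingers, y is the line along which they close (so a half turn about z gives the same grasp; the last joint's range is limited). The gripper opens to 85 mm and grips with 20 to 120 N. Pads are 22 mm wide; open, the fingers measure 114 mm over their backs; the gripper's body (76 mm by 85 mm) begins 54 mm behind the grasp point. The pads swing forward as they close: fully open they stand 13 mm farther back than shut.
Start: joints at [1.17, 0.241, 0.005, 1.335, 0, 1.571], TCP at [0.195, 0.46, 0.248] pointing down, gripper open.
Joint ranges: [-2.72, 2.72], [-1.05, 1.87], [-1.09, 1.28], [-1.99, 2.15], [-1.42, 1.44], [-3.14, 3.14]. Speed limits (rad/s): [2.79, 2.79, 3.14, 3.14, 3.14, 3.14].

### API

Orientations are given as a unit quaternion [x, y, z, w].
In Python, from workcell import get_obs, imaging, order gives the robot as it stands.
- The arm moves only by the tool apply_moves, never from a script. Its argument "targets" is a list that holds one entry, the list of rows, each a list of 5 numbers: the shift along the world's x, y, z in units of 40 mm (1.0 is 40 mm), then the turn about the world's z in degrees, then the gripper command: -1 is shut, 1 is fully open, values between are in proportion. In form: [[[dx, dy, dz, turn, fingers], ...]]. A call has 1 to 8 rows; each row shifts and turns the commanded pose from where the row before left it; what a row does not reach is not made up. A row lasts 1/12 s, in which the tool goes at most 41.7 mm and 7.16 degrees, less where a joint would pass 70% of its speed; a pose out of reach is approached as far as the arm can. A call is refused whole if a number of a shift passes 1 or a number of a turn 7.16, either way. A call with a gripper value outside its range is refused whole. The fingers move at their own pace and stop on an object; the grip force is fixed at half the most. Time passes only in rows, so rows that do not move let the fingers close. It gives the time, the measured TCP pose, the force, the opening and the grip force at its end, in the units of the state.
- get_obs(): the state, without advancing time (a new reading comes with each control period).
- imaging.camera(name): name is "scene" or "top" or "wrist"; returns (picture, depth): 420x560x3 uint8, blue, green, red; 420x560 float32, m along the optical axis (not along the pixel's ray), 0 where there is no reading.
- imaging.get_calibration(name): a dict with "camera_matrix" (3x3 intrinsics, pixels), "eye" and "rotation" of the camera in the world; the wrist camera has in their place "hand_eye" (4x4, takes a point from camera to tool coordinates, whose origin is the TCP and whose axes are the flange's). Camera axes: x right, y down, z forward; pixel columns grow to the right and rows downward; lengths in m; the calibration is good to about 2 mm. A picture is of the moment at which its call begins: read the wrist's pose just before it. get_calibration takes no time and is no camera call.
- order.job_done(): hands the job in; it is judged then, once.
The state is a dict: "clock": time; "joint_pos": joint angles; "joint_vel": joint speeds; "tau": joint torques, N m; "eef_pos": TCP position; "tool_rot": TCP orientation; "ft_force": force on the tool from outside, world axes, zero at the start; "ft_torque": the same for the moment, N m; "grip_width": finger opening in m; "grasp_force": force on a finger pad.
Only numpy, scipy, OpenCV 4.12 (cv2) and the standard library are available. Lean on these libraries where they do the work, as an engineer would, in place of code of your own. Each camera call takes 0.05 s, during which the arm holds its last target. There are 200 camera calls.

## Working session

There is one attempt and no reset: what is moved stays moved. The work goes in short steps, Python scripts to look and compute and a tool call to move; the robot and the scene stay as the last step left them, time stands still between calls to the robot, and variables do not carry over. Pictures are saved under pics/ and viewed, at most 10 in all, crops included, and the job is handed in when it is done.

Besides the shell and the picture viewer there is one more tool, called after "Emit:" by a JSON object that holds its "name" and its "arguments". apply_moves: Moves the arm, as the interface text tells. Its arguments: {"type":"object","properties":{"targets":{"type":"array","items":{"type":"array","items":{"type":"array","items":{"type":"number"}}}}},"required":["targets"]}

```bash
ls; mkdir -p pics; python3 - <<'E'
from workcell import get_obs, imaging
import cv2, numpy as np
for n in("scene","top"):
    im,d=imaging.camera(n); c=imaging.get_calibration(n)
    np.savez(f"{n}0.npz",im=im,d=d); cv2.imwrite(f"pics/{n}0.png",im)
    print(n,{k:np.round(v,3).tolist() for k,v in c.items()})
print(get_obs())
E
```

```text
pics
scene {'camera_matrix': [[440.491, 0.0, 282.354], [0.0, 440.491, 205.499], [0.0, 0.0, 1.0]], 'eye': [0.168, -0.562, 0.813], 'rotation': [0.889, -0.177, 0.09, -0.412]}
top {'camera_matrix': [[539.475, 0.0, 282.36], [0.0, 539.475, 203.147], [0.0, 0.0, 1.0]], 'eye': [0.334, 0.15, 1.265], 'rotation': [0.714, -0.697, 0.048, -0.044]}
{'clock': 0.1, 'joint_pos': array([1.17002004e+00, 2.41313698e-01, 3.83890140e-03, 1.33519901e+00,
       2.07941102e-05, 1.57080203e+00]), 'joint_vel': array([ 0.00148418, -0.00208509,  0.00252402, -0.00023935, -0.00010636,
       -0.00028807]), 'tau': array([-4.79081373e-04, -3.73137546e+01,  2.53009593e+01,  1.08892037e-02,
       -4.10537439e-05, -2.18222667e-06]), 'eef_pos': array([0.19484929, 0.45988157, 0.24750626]), 'tool_rot': array([ 1.99052438e-01,  9.79988390e-01, -9.17888324e-04, -1.97042734e-04]), 'ft_force': array([0.04743953, 0.59723901, 0.44409144]), 'ft_torque': array([-0.01402104, -0.00748255, -0.0479956 ]), 'grasp_force': 0.0, 'grip_width': 0.0855134001401042}
```

View pics/top0.png

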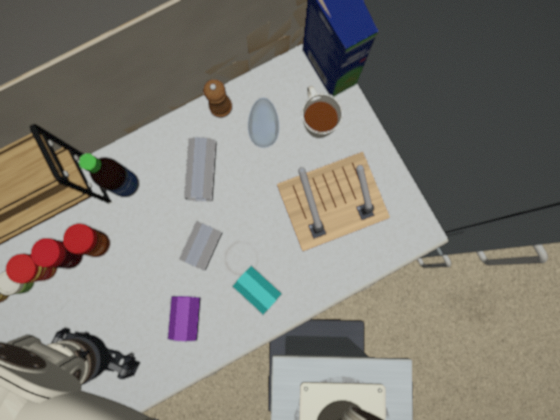

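View pics/scene0.png

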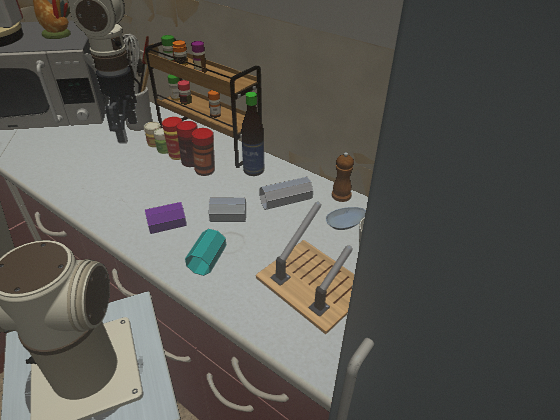

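The top view shows the tall tumbler at about (201,168), the short one at (201,246) and the look-alikes at (184,318) and (257,290). The long peg runs from root (317,230) to tip (303,170), and the short peg from (367,212) to (363,170).

```bash
cat > h.py <<'E'
from workcell import get_obs, imaging
import cv2, numpy as np
from scipy.spatial.transform import Rotation as R
def rot(c):
    r=np.array(c["rotation"]); return r if r.shape==(3,3) else R.from_quat(r).as_matrix()
def cloud(n,d):
    c=imaging.get_calibration(n);K=np.array(c["camera_matrix"]);h,w=d.shape
    u,v=np.meshgrid(np.arange(w),np.arange(h))
    p=np.stack([(u-K[0,2])/K[0,0]*d,(v-K[1,2])/K[1,1]*d,d],-1)
    P=p@rot(c).T+np.array(c["eye"]); P[d<=0]=np.nan
    return P
E
python3 - <<'E'
from h import *
z=np.load("top0.npz");P=cloud("top",z["d"]);Z=P[...,2]
print("table z",np.nanmedian(Z[200:300,120:180]))
for n,(u0,u1,v0,v1),lo in(("tall",(180,222,130,206),.04),("short",(176,226,215,275),.04),("purple",(160,205,290,345),.04),("turq",(228,285,262,318),.04)):
    m=np.zeros(Z.shape,bool);m[v0:v1,u0:u1]=1;m&=(Z>.025)&(Z<.08)
    n_,l,s,c=cv2.connectedComponentsWithStats(m.astype(np.uint8));k=1+s[1:,4].argmax();q=P[l==k]
    r=cv2.minAreaRect((q[:,:2]*1000).astype(np.float32));print(n,len(q),np.round(r[0]),np.round(r[1]),round(r[2],1),"ztop",np.nanpercentile(q[:,2],[50,95]))
for n,(u0,u1,v0,v1) in(("long",(290,330,160,240)),("short",(350,380,158,220))):
    m=np.zeros(Z.shape,bool);m[v0:v1,u0:u1]=1;m&=(Z>.085)&(Z<.25);q=P[m]
    r=cv2.minAreaRect((q[:,:2]*1000).astype(np.float32));print(n,len(q),np.round(r[0]),np.round(r[1]),r[2])
    a=q[np.argsort(q[:,2])];print(np.round(a[[0,len(a)//4,len(a)//2,-5]],3))
    mu=np.median(q,0);_,_,V=np.linalg.svd(q-q.mean(0));print("mean",q.mean(0),"dir",V[0],np.degrees(np.arctan2(V[0,1],V[0,0])),np.degrees(np.arcsin(V[0,2])),q[:,2].max())
m=np.zeros(Z.shape,bool);m[145:255,270:395]=1;m&=(Z>.012)&(Z<.024);q=P[m]
r=cv2.minAreaRect((q[:,:2]*1000).astype(np.float32));print("board",r)
for n,(u,v) in dict(mill=(215,92),mug=(321,116),spoon=(263,122),fridge=(420,200)).items(): print(n,np.round(P[v,u],3))
E
```

```text
table z -0.00022859347419290632
tall 1751 [570. 336.] [ 65. 140.] 88.3 ztop [0.06028868 0.0666893 ]
short 1250 [395. 328.] [65. 95.] 67.8 ztop [0.05986057 0.0663287 ]
purple 1324 [232. 358.] [65. 95.] 87.7 ztop [0.05996307 0.06630315]
turq 1249 [298. 197.] [95. 64.] 49.1 ztop [0.06023286 0.06630653]
long 476 [493.  86.] [131.  18.] 22.03781509399414
[[0.441 0.057 0.085]
 [0.467 0.076 0.11 ]
 [0.5   0.083 0.136]
 [0.548 0.109 0.181]]
mean [0.49494913 0.0869805  0.13456199] dir [-0.71700961 -0.2935203  -0.63225237] -157.737411011165 -39.216494140225116 0.1829038150535458
short 328 [522. -32.] [98. 17.] 23.595256805419922
[[ 0.479 -0.049  0.085]
 [ 0.501 -0.033  0.102]
 [ 0.531 -0.034  0.121]
 [ 0.555 -0.018  0.153]]
mean [ 0.52466698 -0.02984426  0.12008551] dir [-0.72210755 -0.29598686 -0.62526191] -157.71161762100144 -38.7014138464048 0.15587333708827655
board ((549.2901000976562, 43.33366394042969), (260.1114501953125, 220.6378936767578), 22.257259368896484)
mill [0.722 0.296 0.137]
mug [0.698 0.06  0.059]
spoon [0.697 0.195 0.001]
fridge [ 0.516 -0.181  0.004]
```

```bash
cat > plan.py <<'E'
from h import *
u=np.array([np.cos(np.radians(22.2)),np.sin(np.radians(22.2))])
def plan(root,L,ln,a=25):
    g=ln-a; dm=ln-4-8; p=np.array([np.cos(np.radians(40)),np.sin(np.radians(40))])
    C=np.array([0,75])+(L-8)*p; W=[]
    def G(D,e,th):
        t=np.radians(th);return C+(g-D)*np.array([np.cos(t),np.sin(t)])-e*np.array([-np.sin(t),np.cos(t)])
    S=[(-30,14,0),(0,14,0),(33,14,0)]
    for th in (5,10,15,20,25,30,35):
        f=np.radians(40-th);D=min((44-8/np.cos(f))/np.tan(f),dm-8)
        S.append((D,-29+D*np.tan(f)+8/np.cos(f),th))
    S+=[(dm-4,-8,38),(dm-2,12,40),(dm,18,40)]
    for s in S:
        q=G(*s); print(np.round(s),"xyz",np.round([*(np.array(root)+q[0]*u),q[1]-2]))
if __name__=="__main__":
    print("short");plan((484,-47.5),115,95);print("tall");plan((438.5,63.8),160,140)
E
python3 plan.py; python3 - <<'E'
import cv2
im=cv2.imread("pics/scene0.png")[150:270,130:330]
cv2.imwrite("pics/crop.png",cv2.resize(im,None,fx=4,fy=4,interpolation=cv2.INTER_CUBIC))
E
```

```text
short
[-30  14   0] xyz [652.  21. 128.]
[ 0 14  0] xyz [625.  10. 128.]
[33 14  0] xyz [594.  -3. 128.]
[49. 15.  5.] xyz [581.  -8. 129.]
[60. 15. 10.] xyz [571. -12. 129.]
[75. 15. 15.] xyz [559. -17. 126.]
[75.  7. 20.] xyz [558. -17. 134.]
[75. -1. 25.] xyz [555. -18. 140.]
[75. -8. 30.] xyz [552. -20. 146.]
[ 75. -14.  35.] xyz [548. -21. 151.]
[79 -8 38] xyz [549. -21. 143.]
[81 12 40] xyz [559. -17. 126.]
[83 18 40] xyz [561. -16. 120.]
tall
[-30  14   0] xyz [681. 163. 157.]
[ 0 14  0] xyz [653. 151. 157.]
[33 14  0] xyz [622. 139. 157.]
[49. 15.  5.] xyz [608. 133. 162.]
[60. 15. 10.] xyz [599. 129. 165.]
[75. 15. 15.] xyz [585. 124. 166.]
[97. 15. 20.] xyz [566. 116. 163.]
[120.  11.  25.] xyz [547. 108. 158.]
[120.   0.  30.] xyz [542. 106. 168.]
[120. -10.  35.] xyz [537. 104. 176.]
[124  -8  38] xyz [535. 103. 171.]
[126  12  40] xyz [546. 108. 154.]
[128  18  40] xyz [548. 108. 149.]
```

View pics/crop.png

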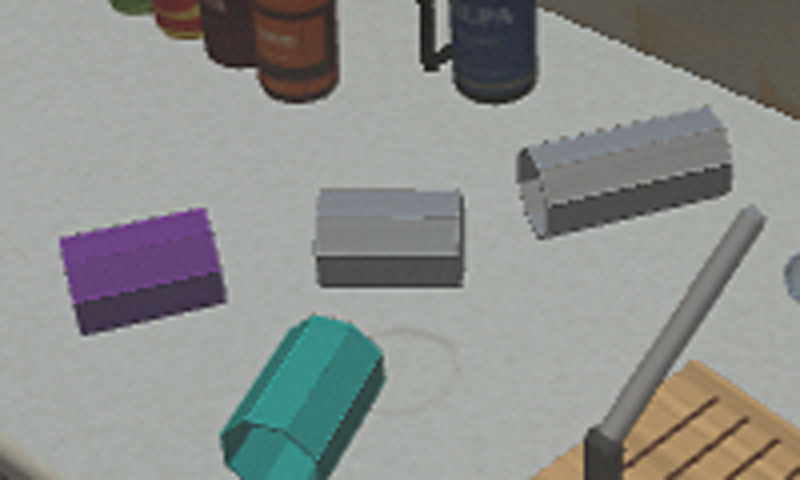

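The tall tumbler's mouth faces -x. The short one lies with its ends left and right in this view. I'll go to the short tumbler first, gripping near its bottom.

Emit:
{"name": "apply_moves", "arguments": {"targets": [[[0.92,-0.585,0,0.8,1],[0.92,-0.585,0,0,1],[0.92,-0.585,0,0,1],[0.92,-0.585,0,0,1],[0.92,-0.585,0,0,1],[0.92,-0.585,0,0,1],[0,0,-1,0,1],[0,0,-1,0,1]]]}}

```text
clock: 0.77
eef_pos: [0.4102, 0.3258, 0.1695]
tool_rot: [0.195, 0.981, 0.003, 0.002]
ft_force: [-0.1, 0.8, -0.5]
grip_width: 0.0856
grasp_force: 0.0
```

Emit:
{"name": "apply_moves", "arguments": {"targets": [[[0,0,-1,0,1],[0,0,-1,0,1],[0,0,0,0,1],[0,0,0,0,1]]]}}

```text
clock: 1.1
eef_pos: [0.4042, 0.3247, 0.0864]
tool_rot: [0.192, 0.981, -0.003, -0.002]
ft_force: [0.9, -0.9, 0.5]
grip_width: 0.0853
grasp_force: 0.0
```

Emit:
{"name": "apply_moves", "arguments": {"targets": [[[0.3,-0.13,0,0,1],[0,0,-0.5,0,1],[0,0,-0.5,0,1],[0,0,-0.4,0,1],[0,0,0,0,1],[0,0,0,0,1]]]}}

```text
clock: 1.6
eef_pos: [0.4198, 0.3219, 0.0344]
tool_rot: [0.192, 0.981, 0.001, 0.001]
ft_force: [0.7, -0.1, 0.5]
grip_width: 0.0855
grasp_force: 0.0
```

Emit:
{"name": "apply_moves", "arguments": {"targets": [[[-0.03,-0.08,-0.05,0,1],[0,0,0,0,-1],[0,0,0,0,-1],[0,0,0,0,-1],[0,0,0,0,-1],[0,0,0,0,-1],[0,0,0,0,-1]]]}}

```text
clock: 2.18
eef_pos: [0.4181, 0.3187, 0.0323]
tool_rot: [0.192, 0.981, 0.001, 0.001]
ft_force: [-1.2, -0.0, 6.7]
grip_width: 0.0633
grasp_force: 67.0
```

Emit:
{"name": "apply_moves", "arguments": {"targets": [[[0,0,0.5,0,-1],[0,0,0.8,0,-1],[0,0,0.9,0,-1],[0,0,0.9,0,-1],[0,0,0.9,0,-1],[0,0,0.9,0,-1],[0,0,0.9,0,-1],[0,0,0,0,-1]]]}}

```text
clock: 2.85
eef_pos: [0.4196, 0.3199, 0.2709]
tool_rot: [0.192, 0.981, 0.005, 0.005]
ft_force: [1.1, -0.4, -0.5]
grip_width: 0.0632
grasp_force: 66.7
```

```bash
python3 - <<'E'
from h import *
im,d=imaging.camera("scene"); cv2.imwrite("pics/s1.png",cv2.resize(im[60:300,130:400],None,fx=2.5,fy=2.5))
E
```

```text
(no output)
```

View pics/s1.png

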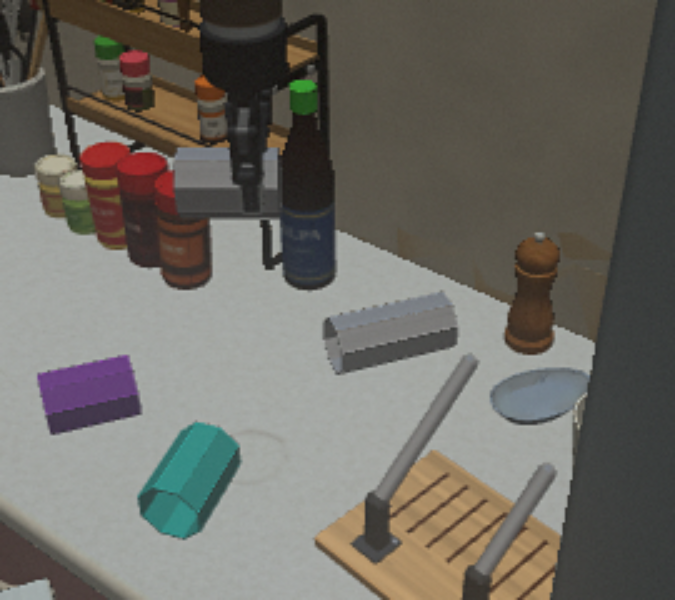

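The short tumbler is held level with its bottom end in the jaws, at about (225,180). Next I carry it over to the short peg.

Emit:
{"name": "apply_moves", "arguments": {"targets": [[[0.66,-0.8,0,5.5,-1],[0.66,-0.8,0,5.5,-1],[0.66,-0.8,0,5.5,-1],[0.66,-0.8,0,5.5,-1],[0.66,-0.8,0,5.5,-1],[0.66,-0.8,0,5.5,-1],[0.66,-0.8,0,5.5,-1],[0.66,-0.8,0,5.5,-1]]]}}

```text
clock: 3.57
eef_pos: [0.6281, 0.06, 0.2603]
tool_rot: [-0.192, 0.981, 0.0, -0.002]
ft_force: [0.4, 1.3, -1.8]
grip_width: 0.063
grasp_force: 66.5
```

Emit:
{"name": "apply_moves", "arguments": {"targets": [[[0,-0.4,0,0,-1],[0,-0.4,0,0,-1],[0,-0.4,0,0,-1],[0,0,0,0,-1],[0,0,0,0,-1]]]}}

```text
clock: 3.98
eef_pos: [0.6273, 0.0131, 0.2605]
tool_rot: [-0.189, 0.982, 0.0, -0.002]
ft_force: [-0.5, 0.5, -1.6]
grip_width: 0.0628
grasp_force: 66.5
```

Emit:
{"name": "apply_moves", "arguments": {"targets": [[[0.12,0.0,-0.5,0.4,-1],[0,0,-0.8,0,-1],[0,0,-0.8,0,-1],[0,0,-0.6,0,-1],[0,0,-0.3,0,-1],[0,0,-0.1,0,-1],[0,0,0,0,-1],[0,0,0,0,-1]]]}}

```text
clock: 4.65
eef_pos: [0.6328, 0.0147, 0.1386]
tool_rot: [-0.193, 0.981, 0.0, 0.0]
ft_force: [0.7, 0.7, -1.0]
grip_width: 0.0633
grasp_force: 69.3
```

```bash
python3 - <<'E'
from h import *
a,d=imaging.camera("scene"); b,e=imaging.camera("top")
cv2.imwrite("pics/s2.png",np.hstack([cv2.resize(a[180:340,250:390],(525,600)),cv2.resize(b[60:260,260:351],(273,600))]))
E
```

```text
(no output)
```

View pics/s2.png

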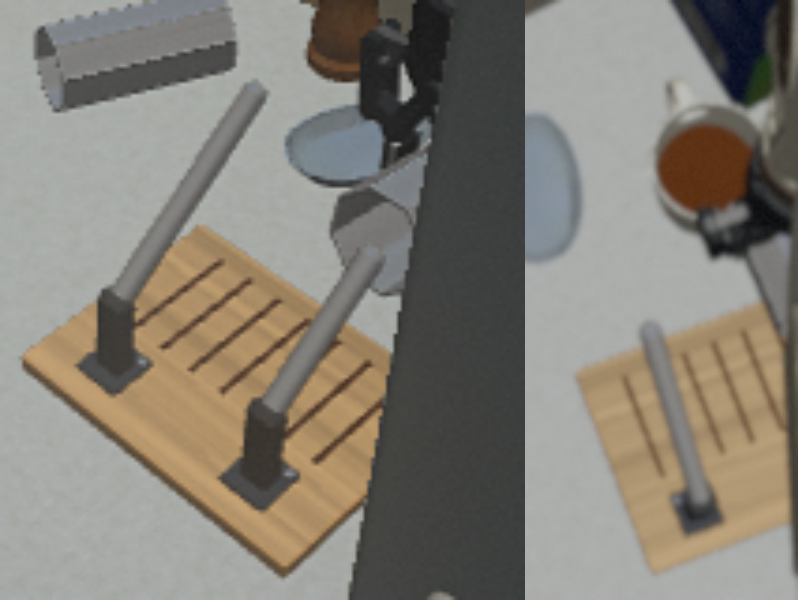

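The mouth faces the peg, and the short peg's tip (370,255) sits inside its outline, so I insert it.

Emit:
{"name": "apply_moves", "arguments": {"targets": [[[0,0,-0.2,0,-1],[0,0,0,0,-1],[-0.23,-0.1,0,0,-1],[-0.23,-0.1,0,0,-1],[-0.23,-0.1,0,0,-1],[-0.23,-0.1,0,0,-1],[0,0,0,0,-1],[0,0,0,0,-1]]]}}

```text
clock: 5.42
eef_pos: [0.5966, -0.0026, 0.1298]
tool_rot: [-0.193, 0.981, -0.0, 0.001]
ft_force: [5.3, -1.1, -11.2]
grip_width: 0.0628
grasp_force: 68.1
```

Emit:
{"name": "apply_moves", "arguments": {"targets": [[[-0.18,-0.07,0.03,0,-1],[-0.18,-0.07,0.03,0,-1],[0,0,0,0,-1],[-0.13,-0.05,0,0,-1],[-0.12,-0.05,0,0,-1],[0,0,0,0,-1]]]}}

```text
clock: 5.92
eef_pos: [0.573, -0.0111, 0.133]
tool_rot: [-0.193, 0.981, 0.0, 0.002]
ft_force: [5.2, 0.7, -10.2]
grip_width: 0.0626
grasp_force: 68.0
```

Emit:
{"name": "apply_moves", "arguments": {"targets": [[[-0.15,-0.06,-0.04,0,-1],[-0.15,-0.06,-0.04,0,-1],[0,0,0,0,-1],[-0.03,0,0.1,0,-1],[-0.04,-0.02,0.15,0,-1],[-0.06,-0.02,0.15,0,-1],[0,0,0,0,-1]]]}}

```text
clock: 6.5
eef_pos: [0.5551, -0.0172, 0.147]
tool_rot: [-0.193, 0.981, 0.001, 0.001]
ft_force: [4.0, 4.2, -3.6]
grip_width: 0.0631
grasp_force: 69.5
```

```bash
python3 - <<'E'
from h import *
a,d=imaging.camera("scene"); b,e=imaging.camera("top")
cv2.imwrite("pics/s3.png",np.hstack([cv2.resize(a[180:340,250:390],(525,600)),cv2.resize(b[100:250,310:401],(273,450)).copy() if 0 else cv2.resize(b[100:300,310:401],(273,600))]))
E
```

```text
(no output)
```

View pics/s3.png

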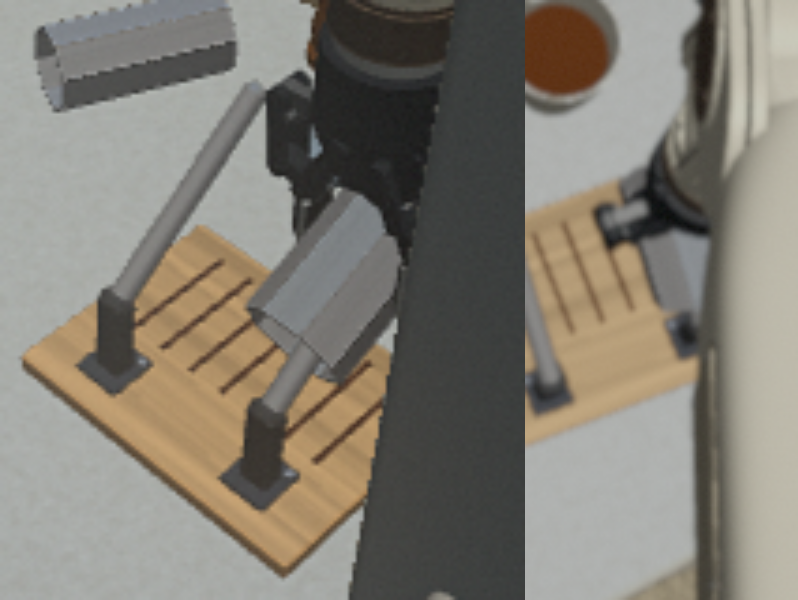

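The cup has tilted onto the short peg, with its mouth at about (320,330). I finish the tilt and then lower it.

Emit:
{"name": "apply_moves", "arguments": {"targets": [[[-0.08,-0.04,0.08,0,-1],[-0.07,-0.03,0.07,0,-1],[0,0,0,0,-1],[0.08,0.03,-0.2,0,-1],[0.08,0.03,-0.2,0,-1],[0.08,0.04,-0.2,0,-1],[0,0,0,0,-1]]]}}

```text
clock: 7.18
eef_pos: [0.5572, -0.0171, 0.1254]
tool_rot: [-0.193, 0.981, -0.0, -0.002]
ft_force: [0.3, -0.4, -2.6]
grip_width: 0.0631
grasp_force: 69.8
```

Now I open partly, then fully, and lift away.

Emit:
{"name": "apply_moves", "arguments": {"targets": [[[0,0,0,0,0.75],[0,0,0,0,0.8],[0,0,0,0,1],[0,0,0,0,1],[0,0,0,0,1],[0,0,0,0,1],[0,0,0,0,1],[0,0,0,0,1]]]}}

```text
clock: 7.85
eef_pos: [0.5581, -0.017, 0.1277]
tool_rot: [-0.193, 0.981, -0.0, 0.0]
ft_force: [-0.1, -0.9, 0.2]
grip_width: 0.0852
grasp_force: 0.0
```

Emit:
{"name": "apply_moves", "arguments": {"targets": [[[0,0,0.3,0,1],[0,0,0.5,0,1],[0,0,0.9,0,1],[0,0,0.9,0,1],[0,0,0.9,0,1],[0.2,0.9,0,0,1],[0.2,0.9,0,0,1],[0.2,0.9,0,0,1]]]}}

```text
clock: 8.52
eef_pos: [0.5828, 0.0916, 0.269]
tool_rot: [-0.192, 0.981, -0.0, 0.001]
ft_force: [0.5, -0.7, -0.3]
grip_width: 0.0855
grasp_force: 0.0
```

Emit:
{"name": "apply_moves", "arguments": {"targets": [[[0,0.9,0,-6,1],[0,0.9,0,-6,1],[0,0.9,0,-6,1],[0,0.9,0,-6,1],[0,0.5,0,0,1],[0,0,0,0,1]]]}}

```text
clock: 9.02
eef_pos: [0.5812, 0.2598, 0.2666]
tool_rot: [0.012, 1.0, 0.001, -0.0]
ft_force: [-0.7, -0.4, -0.5]
grip_width: 0.0855
grasp_force: 0.0
```

```bash
cat > look.py <<'E'
from h import *
import sys
(u0,u1,v0,v1)=map(int,sys.argv[2:6])
b,e=imaging.camera("top"); np.savez("topl.npz",im=b,d=e)
a,d=imaging.camera("scene")
cv2.imwrite(f"pics/{sys.argv[1]}.png",np.hstack([cv2.resize(a[180:340,250:390],(437,500)),cv2.resize(b[v0:v1,u0:u1],(360,500))]))
P=cloud("top",e)
def bott(root,L,name):
    r=np.array([*root,.075]);x=np.array([np.cos(np.radians(22.2))*np.cos(np.radians(40)),np.sin(np.radians(22.2))*np.cos(np.radians(40)),np.sin(np.radians(40))])
    y=np.array([-np.sin(np.radians(22.2)),np.cos(np.radians(22.2)),0]);z=np.cross(x,y)
    Q=(P-r)@np.stack([x,y,z],1)
    m=(abs(Q[...,1])<.04)&(Q[...,2]>-.06)&(Q[...,2]<.03)&(Q[...,0]>.0)&(Q[...,0]<L+.06)
    q=Q[m&(Q[...,2]<.03)]; t=q[(abs(q[:,1])<.008)]
    print(name,len(q),"x range centre strip (cup top z>.008)",np.round(np.percentile(t[t[:,2]>.0085][:,0],[1,99]),3) if (t[:,2]>.0085).any() else None)
    s=t[np.argsort(t[:,0])]
    for lo in np.arange(.01,L+.03,.02):
        k=s[(s[:,0]>=lo)&(s[:,0]<lo+.02)]
        if len(k): print(round(lo,2),len(k),np.round(np.median(k[:,2]),4),end="; ")
    w=q[(q[:,2]>-.03)];print("y range",np.round(np.percentile(w[:,1],[1,99]),3),"far x",np.round(np.percentile(q[:,0],99),3))
bott((.484,-.0475),.115,"short");bott((.4385,.0638),.160,"long")
E
python3 look.py s4 310 400 120 245
```

```text
short 1602 x range centre strip (cup top z>.008) [0.002 0.12 ]
0.01 42 0.0081; 0.03 58 0.0118; 0.05 56 0.0118; 0.07 57 0.0115; 0.09 55 0.0111; 0.11 139 -0.0111; y range [-0.03   0.033] far x 0.121
long 498 x range centre strip (cup top z>.008) [0.002 0.156]
0.01 51 0.0062; 0.03 54 0.0068; 0.05 57 0.0072; 0.07 55 0.0063; 0.09 60 0.0068; 0.11 62 0.0064; 0.13 66 0.0066; 0.15 39 0.0049; y range [-0.009  0.008] far x 0.159
```

View pics/s4.png

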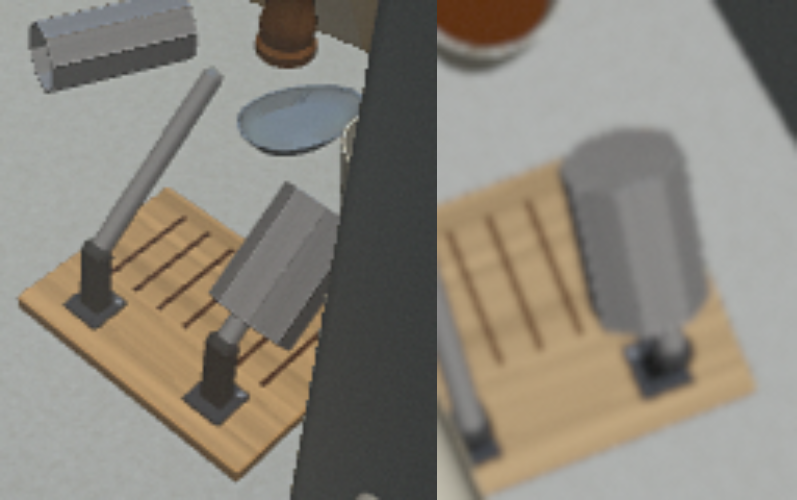

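The short tumbler hangs in line on its peg. Its outer bottom is about 120 mm from the root against 119 expected, so it is home. Next is the tall one.

Emit:
{"name": "apply_moves", "arguments": {"targets": [[[0.43,0.93,0,-0.3,1],[0.43,0.93,0,0,1],[0,0,-0.9,0,1],[0,0,-0.9,0,1],[0,0,-0.9,0,1],[0,0,-0.9,0,1],[0,0,0,0,1],[0,0,0,0,1]]]}}

```text
clock: 9.78
eef_pos: [0.6151, 0.3269, 0.1212]
tool_rot: [0.019, 1.0, -0.002, -0.003]
ft_force: [0.3, 0.4, 1.5]
grip_width: 0.0852
grasp_force: 0.0
```

Emit:
{"name": "apply_moves", "arguments": {"targets": [[[0,0.19,0,0,1],[0,0,-0.4,0,1],[0,0,-0.6,0,1],[0,0,-0.6,0,1],[0,0,-0.4,0,1],[0,0,-0.2,0,1],[0,0,0,0,1],[0,0,0,0,1]]]}}

```text
clock: 10.45
eef_pos: [0.618, 0.338, 0.0382]
tool_rot: [0.018, 1.0, 0.001, 0.002]
ft_force: [0.1, -1.1, 0.9]
grip_width: 0.0854
grasp_force: 0.0
```

Emit:
{"name": "apply_moves", "arguments": {"targets": [[[-0.07,-0.07,-0.15,0,1],[0,0,0,0,1],[0,0,0,0,-1],[0,0,0,0,-1],[0,0,0,0,-1],[0,0,0,0,-1],[0,0,0,0,-1],[0,0,0,0,-1]]]}}

```text
clock: 11.12
eef_pos: [0.6144, 0.3347, 0.0308]
tool_rot: [0.018, 1.0, 0.001, 0.001]
ft_force: [0.1, 0.4, 5.9]
grip_width: 0.0631
grasp_force: 67.9
```

Emit:
{"name": "apply_moves", "arguments": {"targets": [[[0,0,0.4,0,-1],[0,0,0.8,0,-1],[0,0,0.8,0,-1],[0,0,0.9,0,-1],[0,0,0.9,0,-1],[0,0,0.9,0,-1],[0,0,0,0,-1],[0,0,0,0,-1]]]}}

```text
clock: 11.78
eef_pos: [0.6149, 0.3349, 0.2203]
tool_rot: [0.018, 1.0, 0.001, 0.002]
ft_force: [0.2, -0.2, -2.5]
grip_width: 0.063
grasp_force: 67.4
```

Emit:
{"name": "apply_moves", "arguments": {"targets": [[[0.1,-0.6,0.6,4,-1],[0.24,-0.77,0.3,4,-1],[0.24,-0.77,0,4,-1],[0.24,-0.77,0,4,-1],[0.24,-0.77,0,4,-1],[0.24,-0.77,0,4.3,-1],[0,0,0,0,-1],[0,0,0,0,-1]]]}}

```text
clock: 12.45
eef_pos: [0.6651, 0.1535, 0.2501]
tool_rot: [-0.191, 0.982, -0.0, -0.003]
ft_force: [-0.4, 0.1, -2.1]
grip_width: 0.0628
grasp_force: 67.3
```

Emit:
{"name": "apply_moves", "arguments": {"targets": [[[0.05,0.09,-0.3,0.2,-1],[0,0,-0.6,0,-1],[0,0,-0.6,0,-1],[0,0,-0.4,0,-1],[0,0,-0.3,0,-1],[0,0,0,0,-1],[0,0,0,0,-1],[0,0,0,0,-1]]]}}

```text
clock: 13.12
eef_pos: [0.6675, 0.1607, 0.1656]
tool_rot: [-0.195, 0.981, 0.0, -0.0]
ft_force: [-0.4, 0.1, -1.1]
grip_width: 0.0627
grasp_force: 67.3
```

Emit:
{"name": "apply_moves", "arguments": {"targets": [[[0.02,-0.06,-0.2,0,-1],[0,0,0,0,-1],[-0.23,-0.1,0,0,-1],[-0.23,-0.1,0,0,-1],[-0.23,-0.1,0,0,-1],[-0.23,-0.1,0,0,-1],[-0.23,-0.1,0,0,-1],[0,0,0,0,-1]]]}}

```text
clock: 13.78
eef_pos: [0.6211, 0.1366, 0.1582]
tool_rot: [-0.194, 0.981, -0.0, -0.0]
ft_force: [-0.4, -0.4, -2.1]
grip_width: 0.063
grasp_force: 67.3
```

Emit:
{"name": "apply_moves", "arguments": {"targets": [[[-0.16,-0.05,0.06,0,-1],[-0.16,-0.05,0.06,0,-1],[0,0,0,0,-1],[-0.11,-0.05,0.04,0,-1],[-0.12,-0.05,0.04,0,-1],[-0.17,-0.06,0.02,0,-1],[-0.17,-0.06,0.01,0,-1],[0,0,0,0,-1]]]}}

```text
clock: 14.45
eef_pos: [0.5874, 0.1249, 0.1673]
tool_rot: [-0.195, 0.981, 0.0, 0.001]
ft_force: [1.4, 0.7, -5.5]
grip_width: 0.063
grasp_force: 67.6
```

Emit:
{"name": "apply_moves", "arguments": {"targets": [[[-0.18,-0.07,0,0,-1],[-0.18,-0.07,0,0,-1],[-0.18,-0.07,0,0,-1],[0,0,0,0,-1],[-0.18,-0.08,0,0,-1],[-0.18,-0.08,0,0,-1],[-0.1,-0.05,0,0,-1],[0,0,0,0,-1]]]}}

```text
clock: 15.12
eef_pos: [0.547, 0.1078, 0.1667]
tool_rot: [-0.195, 0.981, -0.0, 0.0]
ft_force: [3.7, 0.3, -7.4]
grip_width: 0.0631
grasp_force: 67.7
```

Emit:
{"name": "apply_moves", "arguments": {"targets": [[[-0.08,-0.03,0.1,0,-1],[-0.06,-0.03,0.1,0,-1],[-0.06,-0.02,0.1,0,-1],[-0.05,-0.02,0.06,0,-1],[0,0,0,0,-1]]]}}

```text
clock: 15.53
eef_pos: [0.5361, 0.1037, 0.1812]
tool_rot: [-0.194, 0.981, 0.0, -0.001]
ft_force: [1.2, 0.5, -7.5]
grip_width: 0.0632
grasp_force: 68.3
```

```bash
python3 look.py s5 280 370 120 245 | grep -A2 long
```

```text
long 64 x range centre strip (cup top z>.008) None
y range [0.023 0.037] far x 0.185
```

View pics/s5.png

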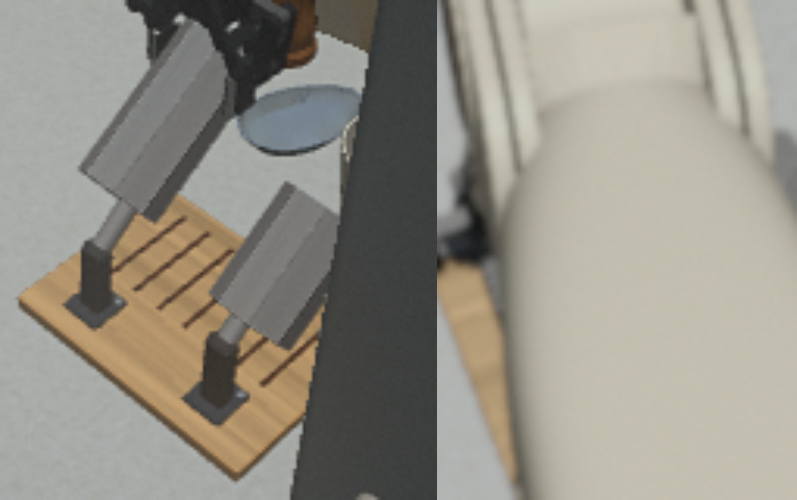

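The tall cup is now parallel to the long peg, with its mouth at about (120,195). I lower it and release.

Emit:
{"name": "apply_moves", "arguments": {"targets": [[[0.07,0.03,-0.19,0,-1],[0.07,0.03,-0.19,0,-1],[0.07,0.03,-0.19,0,-1],[0.05,0.02,-0.15,0,-1],[0,0,0,0,-1]]]}}

```text
clock: 16.05
eef_pos: [0.5465, 0.1081, 0.1502]
tool_rot: [-0.195, 0.981, -0.0, -0.002]
ft_force: [-0.5, -0.7, -1.9]
grip_width: 0.0628
grasp_force: 69.1
```

Emit:
{"name": "apply_moves", "arguments": {"targets": [[[0,0,0,0,0.75],[0,0,0,0,0.8],[0,0,0,0,1],[0,0,0,0,1],[0,0,0,0,1],[0,0,0,0,1],[0,0,0,0,1],[0,0,0,0,1]]]}}

```text
clock: 16.72
eef_pos: [0.5473, 0.1082, 0.1525]
tool_rot: [-0.195, 0.981, -0.0, 0.0]
ft_force: [-0.5, 0.4, 0.3]
grip_width: 0.0853
grasp_force: 0.0
```

Emit:
{"name": "apply_moves", "arguments": {"targets": [[[0,0,0.3,0,1],[0,0,0.5,0,1],[0,0,0.8,0,1],[0,0,0.8,0,1],[0,0,0.5,0,1],[0,0.9,0,0,1],[0,0.9,0,0,1],[0,0.9,0,0,1]]]}}

```text
clock: 17.38
eef_pos: [0.5477, 0.2168, 0.2694]
tool_rot: [-0.193, 0.981, 0.0, 0.001]
ft_force: [1.1, 0.0, -0.4]
grip_width: 0.0853
grasp_force: 0.0
```

Emit:
{"name": "apply_moves", "arguments": {"targets": [[[0,0.9,0,0,1],[0,0.9,0,0,1],[0,0.9,0,0,1],[0,0.9,0,0,1],[0,0,0,0,1],[0,0,0,0,1]]]}}

```text
clock: 17.88
eef_pos: [0.5465, 0.3623, 0.267]
tool_rot: [-0.196, 0.981, -0.0, -0.001]
ft_force: [0.6, -0.6, -1.0]
grip_width: 0.0857
grasp_force: 0.0
```

```bash
python3 look.py s6 280 400 110 250
```

```text
short 1597 x range centre strip (cup top z>.008) [0.002 0.119]
0.01 43 0.0088; 0.03 57 0.0123; 0.05 54 0.0114; 0.07 56 0.0112; 0.09 68 0.0107; 0.11 136 -0.0113; y range [-0.031  0.033] far x 0.121
long 2137 x range centre strip (cup top z>.008) [0.001 0.164]
0.01 41 0.0075; 0.03 57 0.011; 0.05 57 0.0114; 0.07 59 0.0112; 0.09 63 0.0109; 0.11 61 0.0114; 0.13 66 0.011; 0.15 161 -0.007; y range [-0.031  0.032] far x 0.165
```

View pics/s6.png

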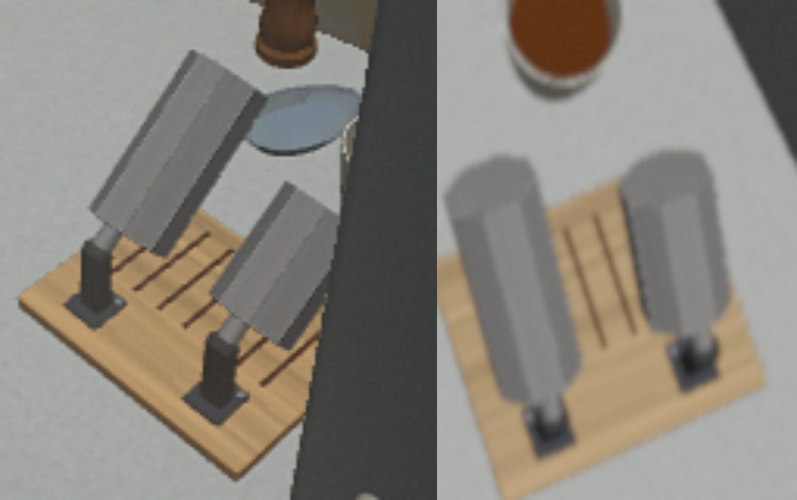

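Both tumblers hang in line with their pegs, the tall one at left and the short one at right. Their outer bottoms measure about 164 and 120 mm from the roots, as expected when home. Handing in.

```bash
python3 -c "
from workcell import order
print(order.job_done())"
```

```text
the job is handed in; nothing more can be done
None
```

I hung the tall tumbler on the long peg and the short tumbler on the short peg, both fully on and released. I handed the job in at about 18 s, but no verdict came back.

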